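# Prime the topping feeder with three turns of its crank

## Robot

A 6-joint arm with a two-finger parallel gripper is mounted at the origin on the work surface. World frame = base frame: x ahead of the robot, y to its left, z up, the work surface at z = 0. Lengths are in mm, angles in rad, forces in N, time in s.
With the tool pointing down it reaches from about 325 to 875 mm from the base axis. Payload 4.4 kg.
Tool frame: the origin (TCP) lies on the centre line of the jaws, within the pads' length; the fingertips stand ahead of it and the grasp point (between the pads) lies 6 mm ahead of it (ctrl.tcp_to_tips is the z of the fingertips in the tool frame, in mm); z points along the fingers, y is the line along which they close (so a half turn about z gives the same grasp; the last joint's range is limited). The gripper opens to 85 mm and grips with 20 to 120 N. Pads are 22 mm wide; open, the fingers measure 114 mm over their backs; the gripper's body (76 mm by 85 mm) begins 54 mm behind the grasp point. The pads swing forward as they close: fully open they stand 13 mm farther back than shut.
Start: joints at [1.093, 0.207, 1.542, -0, 1.393, -0.15], TCP at [184.593, 544.567, 256.282] pointing down, gripper open.
Joint ranges: [-2.73, 2.73], [-0.86, 2.22], [0.23, 2.46], [-1.11, 4.25], [0.08, 2.63], [-2.82, 2.82]. Speed limits (rad/s): [2.79, 2.79, 3.14, 3.14, 3.14, 3.14].

## Interface

Orientations are given as a 3x3 rotation matrix whose columns are the frame's x, y, z axes.
In Python, from plant import ctrl, sensors, optics gives the robot as it stands. Calls block until the motion is done:
- ctrl.move_ptp(position, orientation): joint-space move of the TCP to a pose.
- ctrl.move_l(position, rot=None, vel=150, threshold=None): straight line of the TCP; rot=None keeps the orientation; vel is the mean speed in mm/s. With threshold (N) it stops when the force on the tool has changed by that much, and returns True; else False.
- ctrl.set_joints(angles): joint-space move.
- ctrl.gripper_to(opening, force=None): finger opening in mm; force is the grip in N (None keeps the last); returns when the fingers have stopped.
- ctrl.hold(seconds).
- ctrl.solve_ik(position, orientation): joint angles nearest the present ones, or None.
- sensors.read_state(): the state.
- optics.grab_frame(name): name is "side" or "top" or "wrist"; returns (picture, depth): 384x512x3 uint8, red, green, blue; 384x512 float32, mm along the optical axis (not along the pixel's ray), 0 where there is no reading.
- optics.camera_params(name): a dict with "mtx" (3x3 intrinsics, pixels), "R" (3x3) and "t" (3): a world point X has camera coordinates R X + t; the wrist camera has in their place "T_tool_cam" (4x4, takes a point from camera to tool coordinates, whose origin is the TCP and whose axes are the flange's). Camera axes: x right, y down, z forward; pixel columns grow to the right and rows downward; lengths in mm; the calibration is good to about 2 mm. A picture is of the moment at which its call begins: read the wrist's pose just before it. camera_params takes no time and is no camera call.
A pose or a line that the arm cannot do raises ctrl.MotionError and nothing moves.
- ctrl.finish_job(): hands the job in; it is judged then, once.
The state is a dict: "t": time; "q": joint angles; "qvel": joint speeds; "tau": joint torques, N m; "eef_pos": TCP position; "eef_rot": TCP orientation; "force": force on the tool from outside, world axes, zero at the start; "wrist_torque": the same for the moment, N m; "grip_width": finger opening in mm; "grasp_force": force on a finger pad.
Only numpy, scipy, OpenCV 4.12 (cv2) and the standard library are available. Lean on these libraries where they do the work, as an engineer would, in place of code of your own. Each camera call takes 0.05 s, during which the arm holds its last target. There are 200 camera calls.

## Task

The hand-cranked topping feeder has just been refilled and its screw must be primed: first stand the open steel pan level on the table with its middle under the feeder's outlet. Then turn the crank clockwise (as seen facing its handle) until the handle is straight down, where the count starts, and from there give it exactly three full turns clockwise, stopping with the handle straight down again and never going on past it, for more would spill. Leave the jar, the canister, the cake-pop stand and the lidded pan where they are.

Things in the scene. Friction and masses are not known exactly. Their poses are not given: they have to be found in the camera images.
- feeder: topping feeder, fixed. Origin on the table straight below the middle of the hopper; x along the level barrel from crank end to outlet end, z up. Grey foot x -110 to 20 mm, y +-60 mm, 12 mm high; column x -63 to -17 mm, y +-25 mm; barrel 62 mm diameter, x -70 to 127 mm, axis 200 mm above the table
- hopper_rim (a point): centre of the round steel hopper's rim, 328 mm above the table, on the feeder's z axis. Cone of 36 mm radius at 232 mm height to 110 mm at 285 mm, then straight up to the rim (113 mm radius); lid knob to 348 mm. It overhangs the outlet, so a tool setting the pan must lean outward there; its rim ends 38 mm short of the handle's middle, so lean outward there too
- outlet (a point): centre of the mouth of the outlet spout (48 mm outer diameter), which points down 125 mm above the table, at x 90 mm, y 0 in the feeder's frame
- crank (a joint): crank angle in rad, growing clockwise as seen facing the handle (about the feeder's +x). 0: handle straight down, where the count starts; at angle a the handle's middle is at x -151, y 65*sin(a), z 200-65*cos(a) mm in the feeder's frame. Counts on over whole turns (three: 18.85); starts at -2.6 to -0.6. Stays where left: dry friction 0.28 N m, 4 to 5 N at the handle
- crank_grip (a point): middle of the crank's wooden handle: a level bar 26 mm in diameter, 82 mm long, parallel to the barrel and pointing away from the feeder (x -111 to -193 mm in its frame), 65 mm off the turning axis. It spins freely on its spindle, so it can be held firmly all the way round without turning the hand. The steel crank arm is at x -97 to -105 mm
- catch_pan: the open, empty steel pan: 176 x 108 x 65 mm high, about 0.24 kg, loose. Origin at the centre of its underside, x along its length, y across, z up. Rim: folded edge 10 mm thick, 16 mm deep (z 49 to 65 mm), upright faces, inner opening 156 x 88 mm; the wall below is 3 mm thick, flush with the rim's inner face
- lidded_pan: bystander: the same pan with a flat steel lid and a small bar handle, 91 mm high in all, beside the open pan, about 45 mm from its -y side. Origin at the centre of its underside
- jar: bystander: clear lidded jar, 80 mm diameter, 125 mm high, near the feeder. Origin at the centre of its underside
- canister: bystander: plain aluminium canister, 76 mm diameter, 135 mm high, near the feeder. Origin at the centre of its underside
- pop_stand: bystander: wooden block 220 x 85 x 36 mm holding eight cake pops, about 117 mm high in all, near the crank. Origin at the centre of its underside
Things that resemble listed ones, but are neither listed nor needed, are in the scene too. Leave any red look-alike of the catch_pan alone.

How it is judged (in metres and radians):
On the way, in this order (a step that is already met when the one before it is completed fails the run):
1. the open pan stands level on the table with its middle under the outlet (within 25 mm), let go (horizontal distance between catch_pan and outlet below 0.025 m and height (world z) of catch_pan below 0.005 m and angle between catch_pan's own z axis and vertical below 0.06 rad and linear speed of catch_pan below 0.02 m/s and contact force between the fingers and catch_pan below 0.3 N), for 0.2 s.
2. the crank has made three full turns on from straight down and stands straight down again, within 15 degrees (value of joint crank between 18.59 and 19.11 rad and velocity of joint crank between -0.1 and 0.1 rad/s), for 0.2 s.
At the end, for the whole second after the job is handed in: open pan level on the table, at rest, its middle within 25 mm of plumb under the outlet; crank at rest within 15 degrees of straight down, exactly three full turns past the count's start; jar, canister, cake-pop stand and lidded pan within 20 mm of where they were (all of step 2 and horizontal distance between catch_pan and outlet below 0.025 m and height (world z) of catch_pan below 0.005 m and angle between catch_pan's own z axis and vertical below 0.06 rad and linear speed of catch_pan below 0.02 m/s and distance of each of jar, canister, pop_stand, lidded_pan from where it was at the start of the episode below 0.02 m); the robot touches nothing.
It fails at once if the crank is turned up to the start of the count (within 25 degrees) while the pan is not under the outlet (value of joint crank above -0.44 rad and not (horizontal distance between catch_pan and outlet below 0.035 m)).
It fails at once if the crank goes more than 20 degrees past the third full turn (value of joint crank above 19.2 rad).
It fails at once if the crank is turned backward (more than 25 degrees below its lowest starting place) (value of joint crank below -3.04 rad).
It fails at once if the jar, canister, cake-pop stand or lidded pan is shifted more than 30 mm or tipped over (distance of any of jar, canister, pop_stand, lidded_pan from where it was at the start of the episode above 0.03 m or angle between any of jar, canister, pop_stand, lidded_pan's own z axis and vertical above 0.35 rad).
It also fails if it takes over 72 s, if anything falls off the work surface, if the arm or the gripper's body presses on something with over 40 N, if the wrist force passes 120 N, or if a joint passes its speed limit or range.

## Working session

There is one attempt and no reset: what is moved stays moved. The work goes in short steps, each a Python script; the robot and the scene stay as the last script left them, time stands still between calls to the robot, and variables do not carry over. Pictures are saved under pics/ and viewed, at most 10 in all, crops included, and the job is handed in when it is done.

```bash
ls; mkdir -p pics; cat > h.py <<'E'
import numpy as np, cv2
from plant import ctrl, sensors, optics
def cloud(name):
    s=sensors.read_state(); im,d=optics.grab_frame(name); p=optics.camera_params(name)
    v,u=np.mgrid[0:384,0:512]; K=np.array(p["mtx"])
    C=np.stack([(u-K[0,2])/K[0,0]*d,(v-K[1,2])/K[1,1]*d,d],-1)
    if "R" in p: W=(C-np.array(p["t"]))@np.array(p["R"])
    else:
        T=np.array(p["T_tool_cam"]); W=(C@T[:3,:3].T+T[:3,3])@np.array(s["eef_rot"]).T+np.array(s["eef_pos"])
    W[d<=0]=np.nan
    return im,W
def save(name,im): cv2.imwrite("pics/"+name,im[:,:,::-1])
E
python3 - <<'E'
from h import *
for n in("top","side"):
    im,W=cloud(n); save(n+"0.png",im); np.savez(n+"0.npz",im=im,W=W)
    p=optics.camera_params(n); print(n,np.round(-np.array(p["R"]).T@np.array(p["t"])))
print(sensors.read_state()["t"],ctrl.tcp_to_tips)
E
```

```text
pics
top [ 423.  -60. 1373.]
side [1306. -520. 1491.]
0.1 25.0
```

View pics/top0.png

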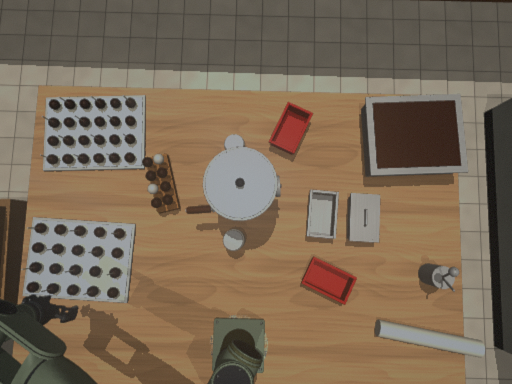

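View pics/side0.png

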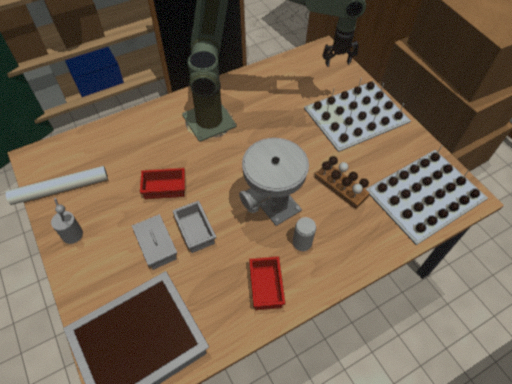

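Candidates for the open pan in the top picture: the steel pan at (322,214), open, no lid, is the choice. The lidded one is at (365,217), and red look-alikes are at (291,129) and (329,280). The feeder hopper is at (241,183), the handle at (200,209), the jar and canister at (234,142) and (234,240), and the pop stand at (160,185).

```bash
python3 - <<'E'
from h import *
t=np.load("top0.npz");s=np.load("side0.npz")
for n,a in(("top",t),("side",s)):
    W=a["W"]
    for k,(u0,u1,v0,v1,z0,z1) in {"top":{"pan":(300,344,185,245,45,80),"lid":(346,385,185,248,60,75),"rim":(195,285,140,228,318,340),"handle":(180,212,195,222,100,330),"c1":(222,246,130,150,100,145),"c2":(222,246,228,254,100,145),"stand":(138,184,145,218,25,45)},
      "side":{"pan":(170,218,200,252,45,80),"rim":(238,312,135,205,318,345),"c1":(290,318,212,252,100,145),"spout":(235,262,180,215,100,240),"stand":(312,372,150,208,25,45)}}[n].items():
        R=W[v0:v1,u0:u1].reshape(-1,3); R=R[(R[:,2]>z0)&(R[:,2]<z1)]
        if len(R)<4: print(n,k,"none");continue
        r=cv2.minAreaRect(R[:,:2].astype(np.float32))
        print(n,k,len(R),"z",np.round(np.percentile(R[:,2],[5,50,95])),"ctr",np.round(r[0],1),"size",np.round(r[1],1),"ang",round(r[2],1),"minmax",R.min(0).round(),R.max(0).round())
a=cv2.resize(t["im"][130:255,175:390],None,fx=3.6,fy=3.6,interpolation=cv2.INTER_CUBIC)
save("crop.png",a)
E
```

```text
top pan 456 z [52. 64. 68.] ctr [ 498.3 -301.8] size [109.4 175.9] ang 86.6 minmax [ 408. -360.   46.] [ 589. -242.   74.]
top lid 1374 z [64. 69. 73.] ctr [ 488.5 -457.1] size [111.4 177.7] ang 88.0 minmax [ 400. -513.   60.] [ 578. -399.   75.]
top rim 4258 z [326. 330. 334.] ctr [567.9  -4.4] size [221.9 223.7] ang 1.4 minmax [ 457. -116.  321.] [679. 108. 338.]
top handle 227 z [178. 187. 328.] ctr [499.8 131.8] size [ 39.5 111.3] ang 15.3 minmax [481.  80. 174.] [529. 187. 330.]
top c1 233 z [126. 134. 139.] ctr [748.6  34.4] size [49.3 74.1] ang 11.6 minmax [720.  -4. 119.] [773.  70. 140.]
top c2 322 z [107. 124. 128.] ctr [394.5  25. ] size [66.8 69.9] ang 1.3 minmax [361. -10. 100.] [428.  60. 131.]
top stand 686 z [29. 35. 40.] ctr [603.1 312.2] size [220.3  85.7] ang 14.9 minmax [489. 244.  25.] [719. 372.  44.]
side pan 525 z [49. 65. 72.] ctr [ 494.1 -335.7] size [172.2 180.8] ang 84.9 minmax [ 404. -429.   45.] [ 589. -247.   76.]
side rim 2790 z [327. 332. 336.] ctr [569.1  -7.8] size [223.7 225.5] ang 63.9 minmax [ 454. -119.  318.] [679. 107. 345.]
side c1 378 z [108. 134. 141.] ctr [739.9  27.3] size [71.4 72.7] ang 59.5 minmax [702.  -7. 100.] [776.  67. 144.]
side spout 386 z [139. 218. 235.] ctr [ 575.1 -107.2] size [70.5 63.3] ang 11.0 minmax [ 545. -139.  123.] [614. -73. 238.]
side stand 682 z [28. 36. 42.] ctr [600.2 310.7] size [220.7  94.4] ang 16.4 minmax [499. 241.  25.] [719. 382.  45.]
```

View pics/crop.png

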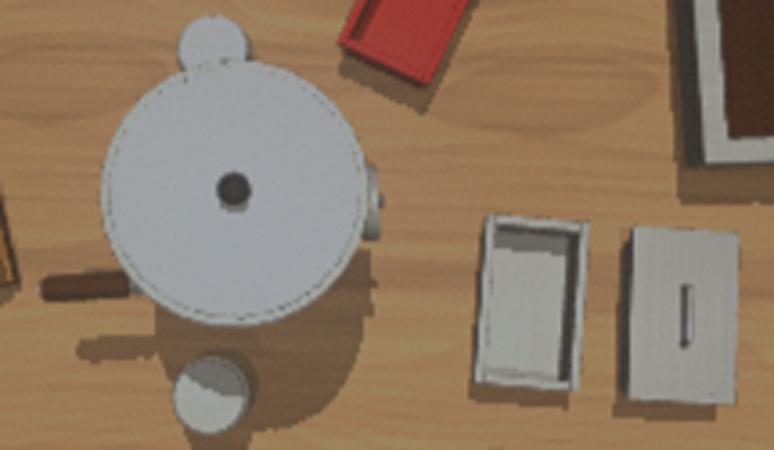

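The crop confirms the choice: an open grey pan at crop (530,300), beside the lidded one at (685,315). The handle is the brown bar at (85,287), and the outlet end of the barrel is at (375,200). I'll grip the pan's near end wall with the closing axis along world x and lean the tool about that axis, so the pads stay parallel to the rim. Next I'll get the feeder's yaw and check reachability.

```bash
cat >> h.py <<'E'
def leanR(yaw,lean,flip=1):
    """closing axis along world x turned by yaw; fingers point down and lean*y (lean>0: body toward -y)."""
    c,s=np.cos(yaw),np.sin(yaw); ex=np.array([c,s,0]); ey=np.array([-s,c,0])
    z=np.sin(lean)*ey-np.cos(lean)*np.array([0,0,1.]); y=flip*ex
    return np.column_stack([np.cross(y,z),y,z])
def tcp(grasp,R,back=0): return np.array(grasp)-R[:,2]*(6+back)
E
python3 - <<'E'
from h import *
F=np.array([568.5,-6.])
def pca(P):
    P=P-np.median(P,0); w=np.linalg.svd(P,full_matrices=False)[2][0]; return np.degrees(np.arctan2(w[1],w[0]))
W=np.load("top0.npz")["W"]; R=W[195:222,180:212].reshape(-1,3); R=R[(R[:,2]>165)&(R[:,2]<205)&(R[:,1]>100)]
r=cv2.minAreaRect(R[:,:2].astype(np.float32)); print("handle top",r,np.median(R,0),np.percentile(R[:,2],95),pca(R[:,:2]))
W=np.load("side0.npz")["W"]
for nm,(z0,z1,m) in {"foot":(5,20,160),"barrel":(160,233,150),"handle":(120,235,0)}.items():
    Q=W[100:260,200:350].reshape(-1,3); k=(Q[:,2]>z0)&(Q[:,2]<z1)&(np.hypot(*(Q[:,:2]-F).T)<m) if m else (Q[:,2]>z0)&(Q[:,2]<z1)&(Q[:,1]>108)&(Q[:,1]<200)&(abs(Q[:,0]-530)<60)
    Q=Q[k]; 
    if len(Q)>5: print(nm,len(Q),cv2.minAreaRect(Q[:,:2].astype(np.float32)),Q.min(0).round(),Q.max(0).round(),pca(Q[:,:2]))
for f in(1,-1):
  for nm,g,y,l in(("pick",(415,-297,57),-.06,.5),("place",(485,-91,57),-.06,.5),*[(("crank%d"%a),(568+65*np.sin(a),155,200-65*np.cos(a)),0,-.5) for a in(-1.1,0,1.5,3.1)]):
    R=leanR(y,l,f)
    q=ctrl.solve_ik(tcp(g,R),R); print(f,nm,None if q is None else np.round(q,2), ctrl.solve_ik(tcp(g,R,100),R) is not None)
E
```

```text
handle top ((495.18212890625, 144.12307739257812), (25.102184295654297, 86.31661987304688), 5.817968368530273) [494.9634038  142.09735355 185.84093529] 190.4767040375218 95.49231496669606
foot 866 ((586.9672241210938, -17.478759765625), (314.1887512207031, 273.45404052734375), 57.31116485595703) [ 413. -165.    5.] [726. 152.  20.] 80.90415288020033
barrel 320 ((573.46826171875, -93.4881591796875), (70.46892547607422, 91.17310333251953), 9.38226318359375) [ 545. -139.  161.] [614. -43. 233.] -119.61241707312747
1 pick [-0.97  0.53  1.63  0.3   1.39 -1.03] True
1 place [-0.62  0.42  1.81  0.45  1.23 -0.78] True
1 crank-1 [ 0.38  0.36  1.61 -0.47  1.4   0.51] True
1 crank0 [ 0.35  0.49  1.49 -0.48  1.37  0.5 ] True
1 crank1 [ 0.32  0.54  1.28 -0.47  1.49  0.4 ] True
1 crank3 [ 0.35  0.37  1.38 -0.47  1.57  0.39] True
-1 pick [-0.97  0.53  1.63  0.3   1.39  2.12] True
-1 place [-0.62  0.42  1.81  0.45  1.23  2.36] True
-1 crank-1 [ 0.38  0.36  1.61 -0.47  1.4  -2.63] True
-1 crank0 [ 0.35  0.49  1.49 -0.48  1.37 -2.64] True
-1 crank1 [ 0.32  0.54  1.28 -0.47  1.49 -2.75] True
-1 crank3 [ 0.35  0.37  1.38 -0.47  1.57 -2.75] True
```

```bash
python3 - <<'E'
from h import *
Rd=leanR(0,0); ctrl.move_ptp([350,100,520],Rd)
ctrl.gripper_to(45,80)
R=leanR(np.radians(-3),.5)
ctrl.move_ptp(tcp((415,-297,57),R,190),R)
im,W=cloud("wrist"); save("w1.png",im)
# pan rim: points at rim height
for z0,z1 in((58,72),):
    k=(W[...,2]>z0)&(W[...,2]<z1)&(W[...,1]>-375)&(W[...,1]<-225)&(W[...,0]<600)
    Q=W[k]; print(len(Q),np.median(Q[:,2]),cv2.minAreaRect(Q[:,:2].astype(np.float32)),Q.min(0),Q.max(0))
print(sensors.read_state()["t"],sensors.read_state()["force"])
E
```

```text
7630 64.74174978540157 ((380.0960693359375, -300.2597351074219), (412.50640869140625, 148.98837280273438), 0.06050889194011688) [ 173.91867604 -374.96255532   58.00434525] [ 586.30075678 -225.90989166   67.59588566]
4.6333 [-0.61216488  0.37937855 -0.61913708]
```

View pics/w1.png

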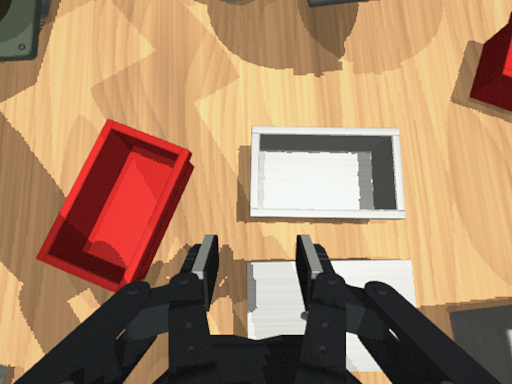

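The wrist view shows the open pan at pixels (251–403, 128–217), with the jaws in line with its left (near) end wall. A red pan stands about 60 px to the left, which is clear of the fingers. Now I'll refine the fit and grasp.

```bash
python3 - <<'E'
from h import *
im,W=cloud("wrist"); v,u=np.mgrid[0:384,0:512]
k=(W[...,2]>60)&(W[...,2]<70)&(u>240)&(u<415)&(v>115)&(v<226)
Q=W[k]; r=cv2.minAreaRect(Q[:,:2].astype(np.float32)); print(r,np.median(Q[:,2]))
b=cv2.boxPoints(r); c=np.array(r[0]); e=sorted([b[1]-b[0],b[2]-b[1]],key=np.linalg.norm)[1]; e=e/np.linalg.norm(e); e*=np.sign(e[0])
yaw=np.arctan2(e[1],e[0]); g=np.r_[c-83*e,57]; print(c,np.degrees(yaw),g)
R=leanR(yaw,.5); ctrl.gripper_to(36,80)
ctrl.move_ptp(tcp(g,R,90),R)
hit=ctrl.move_l(tcp(g,R),vel=100,threshold=12); s=sensors.read_state(); print("hit",hit,s["eef_pos"])
if not hit:
    ctrl.gripper_to(0,80); s=sensors.read_state(); print(s["grip_width"],s["grasp_force"],s["force"])
    ctrl.move_l(s["eef_pos"]+np.array([0,0,12]),vel=40); s=sensors.read_state(); print(s["grip_width"],s["grasp_force"],s["force"],s["t"])
np.save("pick.npy",np.r_[c,yaw])
im,W=cloud("wrist"); save("w2.png",im)
E
```

```text
((495.99554443359375, -300.9500732421875), (108.54724884033203, 176.01199340820312), 86.24530792236328) 64.8682673223007
[ 495.99554443 -300.95007324] -3.754693 [ 413.17370605 -295.51483011   57.        ]
hit False [ 413.41020768 -299.19603594   62.84154342]
8.75630430702342 78.68967220187187 [-0.67811197 -1.89082489  3.62825703]
9.028546627095395 78.01288694143295 [ 0.34959894 -0.16033746 -2.70185693] 7.2917
```

View pics/w2.png

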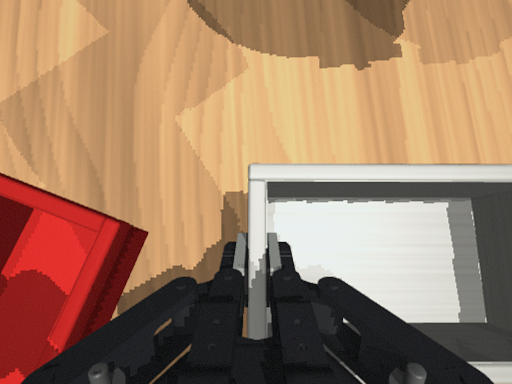

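The end wall is held centrally between the pads and the pan is lifted, with the added weight at about 2.3 N. Now carry and place.

```bash
python3 - <<'E'
from h import *
W=np.load("side0.npz")["W"][175:220,228:268].reshape(-1,3); W=W[(W[:,2]>122)&(W[:,2]<155)&(W[:,1]<-60)]
print("spout",len(W),W.min(0).round(),W.max(0).round(),np.median(W,0).round())
c=np.load("pick.npy"); out=np.array([577.3,-95.5]); s=sensors.read_state(); p=s["eef_pos"]
d=np.r_[out-c[:2],0]
ctrl.move_l(p+d,vel=120); s=sensors.read_state();print(s["grip_width"],s["force"])
hit=ctrl.move_l(p+d-[0,0,14],vel=25,threshold=4); s=sensors.read_state();print(hit,s["eef_pos"],s["force"])
ctrl.gripper_to(34); ctrl.hold(.3)
z=s["eef_rot"][:,2]; ctrl.move_l(s["eef_pos"]-110*z,vel=150)
print(sensors.read_state()["t"])
im,W=cloud("wrist"); save("w3.png",im); np.savez("w3.npz",W=W)
im,W=cloud("side"); save("s3.png",im[100:300,150:400]); np.savez("s3.npz",W=W)
E
```

```text
spout 33 [ 572. -119.  123.] [601. -82. 154.] [ 594. -105.  138.]
8.512204978136142 [ 0.164967   -0.03844504 -3.13580532]
True [494.31673485 -93.73040758  63.01389448] [-0.44960812 -0.50225422  3.3921223 ]
11.375
```

View pics/w3.png

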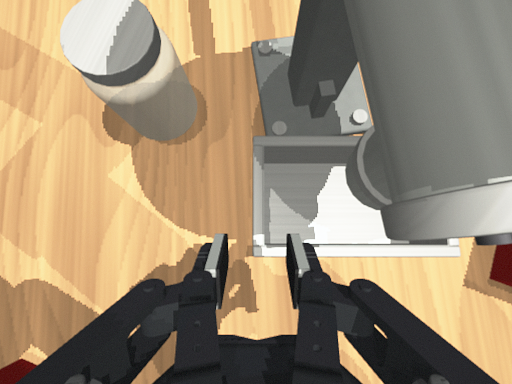

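The pan stands level beside the foot with the spout (mouth at pixel (385,170)) over it. I'll check its centre numerically, then go around to the crank.

```bash
cat >> h.py <<'E'
F=np.array([568.5,-6.]); TH=np.radians(-84.4); EX=np.array([np.cos(TH),np.sin(TH)]); EY=np.array([-EX[1],EX[0]])
RC=leanR(TH+np.pi/2,-.5)   # closing axis along feeder y, body leaning outward from crank end
def grip(a,x=-157,r=65.): return np.r_[F+x*EX+r*np.sin(a)*EY,200-r*np.cos(a)]
E
python3 - <<'E'
from h import *
W=np.load("w3.npz")["W"]; v,u=np.mgrid[0:384,0:512]
k=(W[...,2]>58)&(W[...,2]<70)&(u>245)&(u<470)&(v>130)&(v<262)
Q=W[k]; r=cv2.minAreaRect(Q[:,:2].astype(np.float32)); print("pan",r,"z",np.percentile(Q[:,2],[5,95]))
s=sensors.read_state(); p=s["eef_pos"]; z=s["eef_rot"][:,2]
ctrl.move_l(p-140*z+[-40,0,40],vel=250)
ctrl.move_ptp([350,-60,540],leanR(0,0)); ctrl.move_ptp([380,200,500],leanR(0,-.3))
a=-1.12; ctrl.gripper_to(72,60); ctrl.move_ptp(tcp(grip(a),RC,110),RC)
im,W=cloud("wrist"); save("w4.png",im); np.savez("w4.npz",W=W,im=im)
k=(W[...,2]>150)&(W[...,2]<215); f=W[...,:2]-F; x=f@EX; y=f@EY
k&=(x<-115)&(x>-200)&(y<-20)&(y>-90); Q=W[k]; print("handle n",len(Q), np.median(x[k]),np.median(y[k]),np.percentile(y[k],[2,98]),np.percentile(Q[:,2],[5,50,98]),np.polyfit(x[k],y[k],1))
print(sensors.read_state()["t"],sensors.read_state()["eef_pos"])
E
```

```text
pan ((577.0588989257812, -95.75851440429688), (107.86802673339844, 175.76699829101562), 86.25448608398438) z [62.84332567 66.07223226]
handle n 1964 -172.04299298601023 -59.829636914494046 [-71.60521804 -48.23227559] [176.00267154 186.05004099 188.92294261] [-1.03727648e-02 -6.16122774e+01]
15.9583 [490.48650357 200.45895332 276.00454918]
```

View pics/w4.png

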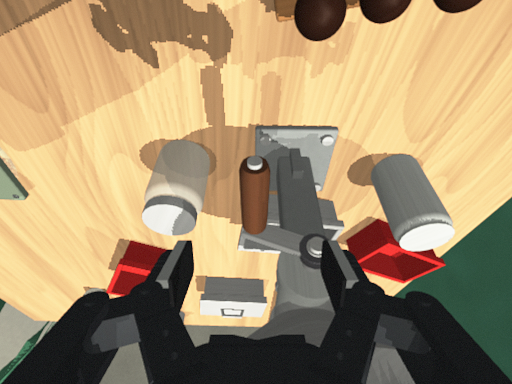

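The handle is at pixel (255,195), centred between the jaws and parallel to the tool plane. That gives a crank angle of about −1.18, and the pan centre is within 1 mm of the outlet estimate. Grip and turn to near the start first.

```bash
cat >> h.py <<'E'
def turn(a0,a1,vel=110,n=20):
    N=max(1,int(np.ceil((a1-a0)/(2*np.pi)*n))); mx=0
    for a in np.linspace(a0,a1,N+1)[1:]:
        ctrl.move_l(tcp(grip(a),RC),vel=vel); s=sensors.read_state(); f=np.linalg.norm(s["force"]); mx=max(mx,f)
        if f>50 or s["grip_width"]<20: print("ABORT",a,f,s["grip_width"]); return False
    d=s["eef_pos"]+RC[:,2]*6; y=(d[:2]-F)@EY
    print("a",np.degrees(np.arctan2(y,200-d[2])),"maxF",mx,"w",s["grip_width"],"f",s["force"].round(1),"t",s["t"]); return True
E
python3 - <<'E'
from h import *
a=-1.18
print(ctrl.move_l(tcp(grip(a),RC),vel=100,threshold=12))
ctrl.gripper_to(0,60); s=sensors.read_state(); print(s["grip_width"],s["grasp_force"],s["force"],s["t"])
if s["grip_width"]>20: turn(a,-.2)
E
```

```text
False
24.400097906624726 58.7275493144989 [-0.70244265  1.69777986  2.66784656] 17.6667
a -11.437406562145723 maxF 5.671157017069482 w 24.121788689134497 f [ 1.3  0.3 -2. ] t 18.8333
```

```bash
python3 - <<'E'
from h import *
t=2*np.pi
if turn(-.2,t) and turn(t,2*t) and turn(2*t,3*t-.35):
    im,W=cloud("wrist"); save("w5.png",im)
E
```

```text
a -0.07761011449640778 maxF 7.973415179997396 w 24.25069838378444 f [ 0.3 -1.4 -1.3] t 25.8333
a -0.08894830991576667 maxF 8.815105636716556 w 24.626028337770343 f [ 0.2 -1.8 -1.6] t 32.5
a -19.872197743638235 maxF 8.386228236882065 w 23.83486339307922 f [ 2.  -1.1 -2.9] t 38.8333
```

View pics/w5.png

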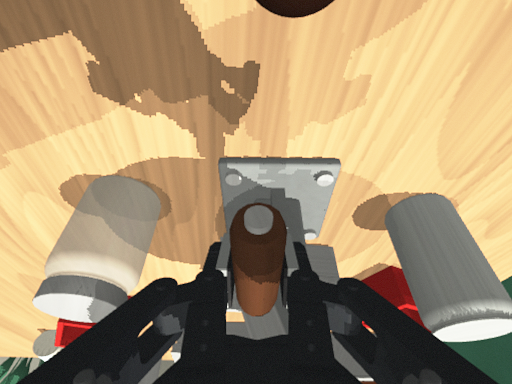

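The handle is still firmly between the pads at (258,260), and the jar and canister are undisturbed. Finish the last 20 degrees, release and withdraw.

```bash
python3 - <<'E'
from h import *
t=2*np.pi
if turn(3*t-.35,3*t,vel=50):
    ctrl.hold(.3); ctrl.gripper_to(60); s=sensors.read_state()
    ctrl.move_l(s["eef_pos"]-120*RC[:,2],vel=120); ctrl.hold(.3)
    im,W=cloud("wrist"); save("w6.png",im)
    f=W[...,:2]-F; x=f@EX; y=f@EY; k=(W[...,2]>125)&(W[...,2]<165)&(x<-115)&(x>-200)&(abs(y)<40)
    print("handle",k.sum(),np.median(y[k]),np.percentile(y[k],[2,98]),np.percentile(W[k][:,2],98),sensors.read_state()["t"])
    im,W=cloud("top"); save("t6.png",cv2.resize(im[110:290,120:400],None,fx=2.5,fy=2.5))
E
```

```text
a 0.16453786794450517 maxF 3.7310121321076437 w 24.30102474479073 f [-2.2 -2.7 -1.3] t 39.6333
handle 1866 0.4730779765073947 [-11.50366403  11.93488491] 147.86357173601925 41.8667
```

View pics/w6.png

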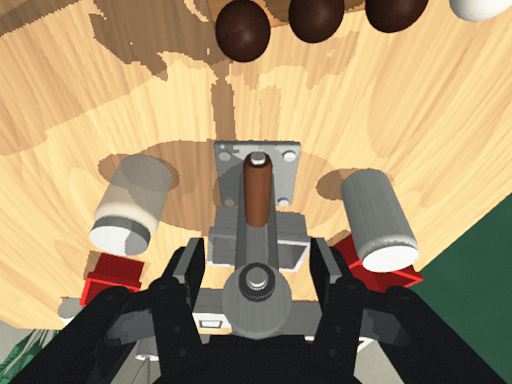

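View pics/t6.png

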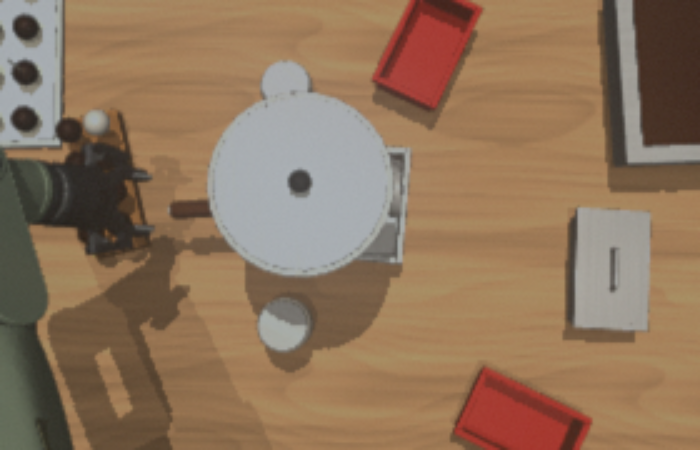

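The handle hangs straight down (pixel (258,190), 0.5 mm off), the pan is under the outlet, the bystanders are in place and the hand is clear above the stand.

```bash
python3 -c "
from h import *
print(ctrl.finish_job())"
```

```text
the job is handed in; nothing more can be done
None
```

The job is handed in at about 42 s: the open pan stands within about 1 mm of my estimate of the point under the outlet, the crank made exactly three full turns and rests straight down (0.5 mm off), and no bystander was visibly moved; no verdict was returned.

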